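# Pin the glass-cutting guide

## Task

Lock the sliding cutting guide of the glass-strip jig: take the locating pin (the one with the plain cylindrical head) out of the wooden rack, put it through the guide's sleeve, and with its tip resting lightly on the spring-mounted strip slide the guide along until the pin drops into the hole hidden underneath. Push the pin fully home, so that its head sits on the sleeve, and let go. Feel gently: press only lightly on the strip, stop sliding as soon as the pin catches instead of forcing it sideways, and leave the other two pins in the rack.

Things in the scene. Friction and masses are not known exactly. Their poses are not given: they have to be found in the camera images.
- pin: locating pin, bright steel, about 90 g, in one of the rack's three sockets. Origin: centre of its tip (lower end), z up the shaft. Shaft 10 mm in diameter, 38 mm long, 2 mm chamfer at the tip; above it the plain cylindrical head with fine dark rings, 20 mm in diameter, 34 mm tall (38 to 72 mm above the tip); the head's flat underside is the shoulder. Grip it by the head.
- ball_pin: another steel pin in the rack, with a 26 mm ball for a head; origin at its tip. Not needed: leave it in its socket.
- tee_pin: another steel pin in the rack, with a 44 mm cross bar for a head; origin at its tip. Not needed: leave it in its socket.
- rack: wooden block 190 (its x) by 50 (its y) by 44 mm tall, fixed; origin at the centre of its underside. Three sockets, 13 mm wide, at x = -62, 0 and 62 mm hold the three pins in any order, each hanging by its shoulder with the tip 6 mm above the table.
- jig: glass-strip jig, fixed. Origin: on the table under the centre of its aluminium rail; the rail runs along the jig's y axis, 366 mm long, 72 mm wide, between dark steel end blocks; a plywood board with a glass pane lies on its -x side, to 159 mm from the origin. The cutting guide rides on the rail; the spring-mounted strip lies in the rail, under the guide.
- guide_sleeve (a point): centre of the mouth of the sleeve, a 36 mm square steel boss amid the guide, its flat top 48 mm above the table. Bore 12 mm wide, 2 mm chamfer, straight through; the strip's top is 20 mm below the mouth, so a pin standing on the strip has its shoulder 18 mm above the sleeve. Fully home: shoulder on the sleeve, tip 38 mm below this point. Axes as the jig's.
- guide (a joint): travel of the cutting guide (aluminium cover plate 170 by 66 mm, with a straightedge over the glass) along the rail, m, 0 to 0.09, growing towards the jig's +y. About 1.5 N of friction; stays where left; moved by pushing the pin that stands in the sleeve. Starts between 0 and 0.006; the hidden hole is met somewhere between 0.016 and 0.064.
- strip (a joint): how far the steel strip in the rail is pressed down on its springs, m: 0 at rest (flat top 28 mm above the table), about 3 N per mm; not to be pressed more than 5 mm (15 N), 1 to 2 mm is ample for feeling. Its one through hole, 12.5 mm wide, 1.5 mm chamfer, is in line with the sleeve (same jig x), at an unknown place along the rail that the cover plate always hides.
- bed (a joint): how far the same strip is dragged along the rail against its end springs, m, + towards the jig's +y: 0 at rest, stops at 0.006 either way, about 10 N per mm. A pin caught in the hole drags it. It must not be dragged more than 1.5 mm (15 N).
Not all that is in view belongs to the job. Leave any orange or turquoise look-alike of the pin alone.

How it is judged:
On the way, in this order (a step that is already met when the one before it is completed fails the run):
1. the locating pin is lifted clear of the rack (height (world z) of pin above 0.05 m), for 0.1 s.
2. its tip is in the sleeve of the guide, 10 mm or more below the mouth (horizontal distance between pin and guide_sleeve below 0.005 m and z of pin in the frame of guide_sleeve below -0.01 m), for 0.1 s.
At the end, for the whole second after the job is handed in: The pin rests upright (0.1 rad) in sleeve and hidden hole, its shoulder within 2.5 mm of the sleeve's top, its tip within 4 mm of the sleeve's axis; strip back up (2 mm), guide still; the other two pins within 20 mm of where they were (z of pin in the frame of guide_sleeve below -0.0355 m and horizontal distance between pin and guide_sleeve below 0.004 m and angle between pin's own z axis and vertical below 0.1 rad and linear speed of pin below 0.02 m/s and value of joint strip below 0.002 m and velocity of joint guide between -0.01 and 0.01 m/s and distance of each of ball_pin, tee_pin from where it was at the start of the episode below 0.02 m); the robot touches nothing.
It fails at once if the strip is dragged along the rail more than 1.5 mm (pin forced sideways) (value of joint bed above 0.0015 m or value of joint bed below -0.0015 m).
It fails at once if the strip is pressed down more than 5 mm (pressed too hard while feeling) (value of joint strip above 0.005 m).
It fails at once if the pin is forced against the jig or its guide with more than 35 N (contact force between pin and jig above 35 N).
It fails at once if another pin is moved from its socket (distance of any of ball_pin, tee_pin from where it was at the start of the episode above 0.02 m).
It also fails if it takes over 64 s, if anything falls off the work surface, if the arm or the gripper's body presses on something with over 40 N, if the wrist force passes 120 N, or if a joint passes its speed limit or range.

## Robot

A 6-joint arm with a two-finger parallel gripper is mounted at the origin on the work surface. World frame = base frame: x ahead of the robot, y to its left, z up, the work surface at z = 0. Lengths are in m, angles in rad, forces in N, time in s.
With the tool pointing down it reaches from about 0.35 to 0.725 m from the base axis. Payload 4.3 kg.
Tool frame: the origin (TCP) lies between the finger pads; the fingertips stand r.tips_ahead ahead of it and the grasp point (between the pads) lies 6 mm ahead of it (r.tips_ahead is the distance from the TCP to the fingertips, in m); z points along the fingers, y is the line along which they close (so a half turn about z gives the same grasp; the last joint's range is limited). The gripper opens to 85 mm and grips with 20 to 120 N. Pads are 22 mm wide; open, the fingers measure 114 mm over their backs; the gripper's body (76 mm by 85 mm) begins 54 mm behind the grasp point. The pads swing forward as they close: fully open they stand 13 mm farther back than shut.
Start: joints at [-1.371, 0.377, 0.081, 1.274, 0, 1.46], TCP at [0.175, -0.548, 0.256] pointing down, gripper open.
Joint ranges: [-2.72, 2.72], [-0.84, 1.66], [-1.02, 1.22], [-1.77, 2.12], [-1.37, 1.28], [-3.14, 3.14]. Speed limits (rad/s): [2.57, 2.57, 3.14, 3.14, 3.14, 3.14].

## Interface

Orientations are given as a unit quaternion [w, x, y, z].
In Python, from plant import r gives the robot as it stands. The module is installed in compiled form; this text tells all that it offers.
- The arm moves only by the shell command python3 -m creep 'ROWS' [OPENING] [FORCE]. ROWS is JSON, a list of rows, each a list of 6 numbers: the shift along the world's x, y, z in cm, then the turn, a rotation vector about the world's x, y, z in rad. In form: [[tx, ty, tz, ax, ay, az], ...]. A call has 1 to 20 rows; each row is the pose to reach, as a shift and turn from the pose commanded when the call began; what a row does not reach only later rows make up. A row lasts 1/12 s, in which the tool goes at most 41.7 mm and 7.16 degrees, less where a joint would pass 70% of its speed; a pose out of reach is approached as far as the arm can. A call with a gripper value outside its range is refused whole. OPENING is the finger opening in cm, from 0 to 8.54, set as the call begins (- or left out, the last holds). The fingers move at their own pace and stop on an object; FORCE is the grip in N (left out, the last holds). Time passes only in rows, so rows that repeat a pose let the fingers close. It gives the time, the measured TCP pose, the force, the opening and the grip force at its end, in the units of the state.
- r.get_state(): the state, without advancing time (a new reading comes with each control period).
- r.capture(name): name is "scene" or "top" or "wrist"; returns a dict with "pixels" (420x560x3 uint8, blue, green, red), "intrinsics" (3x3 intrinsics, pixels), "view" (4x4, takes a point from world to camera coordinates); the wrist camera has in their place "tool_from_camera" (4x4, takes a point from camera to tool coordinates, whose origin is the TCP and whose axes are the flange's). Camera axes: x right, y down, z forward; pixel columns grow to the right and rows downward; lengths in m; the calibration is good to about 2 mm. A picture is of the moment at which its call begins: read the wrist's pose just before it. There is no depth.
- r.hand_in(): hands the job in; it is judged then, once.
The state is a dict: "t": time; "joint_pos": joint angles; "qvel": joint speeds; "effort": joint torques, N m; "tool_pos": TCP position; "orientation": TCP orientation; "contact_force": force on the tool from outside, world axes, zero at the start; "ft_torque": the same for the moment, N m; "opening": finger opening in m; "grasp_force": force on a finger pad.
Only numpy, scipy, OpenCV 4.12 (cv2) and the standard library are available. Lean on these libraries where they do the work, as an engineer would, in place of code of your own. Each camera call takes 0.05 s, during which the arm holds its last target. There are 200 camera calls.

## Working session

There is one attempt and no reset: what is moved stays moved. The work goes in short steps, Python scripts to look and compute and a shell command to move; the robot and the scene stay as the last step left them, time stands still between calls to the robot, and variables do not carry over. Pictures are saved under pics/ and viewed, at most 10 in all, crops included, and the job is handed in when it is done.

```bash
mkdir -p pics; cat > h.py <<'E'
import numpy as np, cv2
from plant import r
def ray(c,u,v):
    K=np.array(c["intrinsics"]);V=np.array(c["view"]);R=V[:3,:3];t=V[:3,3]
    return -R.T@t, R.T@np.linalg.solve(K,[u,v,1.])
def onz(c,u,v,z):
    o,d=ray(c,u,v); return o+d*(z-o[2])/d[2]
def proj(c,p):
    K=np.array(c["intrinsics"]);V=np.array(c["view"]);q=K@(V[:3,:3]@np.array(p)+V[:3,3]);return q[:2]/q[2]
def wristview(c,s):
    from scipy.spatial.transform import Rotation as R
    q=s["orientation"];T=np.eye(4);T[:3,:3]=R.from_quat([q[1],q[2],q[3],q[0]]).as_matrix();T[:3,3]=s["tool_pos"]
    c["view"]=np.linalg.inv(T@np.array(c["tool_from_camera"]));return c
E
python3 - <<'E'
from h import *
import pickle
s=r.get_state();print(s, r.tips_ahead)
for n in("top","scene"):
    c=r.capture(n);cv2.imwrite(f"pics/{n}0.png",c["pixels"]);pickle.dump(c,open(n+".pkl","wb"))
    print(n,c["intrinsics"],c["view"])
E
```

```text
{'t': 0.0, 'joint_pos': array([-1.37130010e+00,  3.78094361e-01,  7.96124781e-02,  1.27434878e+00,
        1.16065607e-05,  1.46049026e+00]), 'qvel': array([ 0.00026923,  0.00092786, -0.00039983,  0.00172389, -0.00112987,
        0.00081025]), 'effort': array([-1.42737677e-03, -4.63606238e+01,  2.69874161e+01,  2.08955607e-02,
        9.37653368e-07,  5.33565672e-07]), 'tool_pos': array([ 0.17518837, -0.5470425 ,  0.25533772]), 'orientation': array([-1.01641438e-03,  9.88026277e-01,  1.54282346e-01, -3.95481033e-05]), 'contact_force': array([0.29402727, 0.35233382, 0.17782425]), 'ft_torque': array([-0.00902103,  0.01090622,  0.01330412]), 'grasp_force': 0.0, 'opening': 0.0855662372692447} 0.025
top [[537.53131535   0.         281.04979164]
 [  0.         537.53131535 200.67054566]
 [  0.           0.           1.        ]] [[-0.01515248 -0.99980861  0.01237554 -0.15462345]
 [-0.99282     0.01357551 -0.11884507  0.54607237]
 [ 0.11865432 -0.01408748 -0.99283568  1.08092668]
 [ 0.          0.          0.          1.        ]]
scene [[476.79683468   0.         272.40555819]
 [  0.         476.79683468 198.86767169]
 [  0.           0.           1.        ]] [[ 0.61625966  0.78738729  0.01566122 -0.20101794]
 [ 0.46627765 -0.34876834 -0.81298573 -0.24703093]
 [-0.63467249  0.50831279 -0.58207296  1.30879823]
 [ 0.          0.          0.          1.        ]]
```

View pics/top0.png

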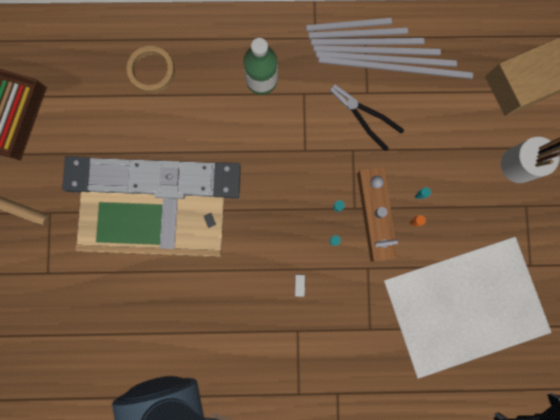

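View pics/scene0.png

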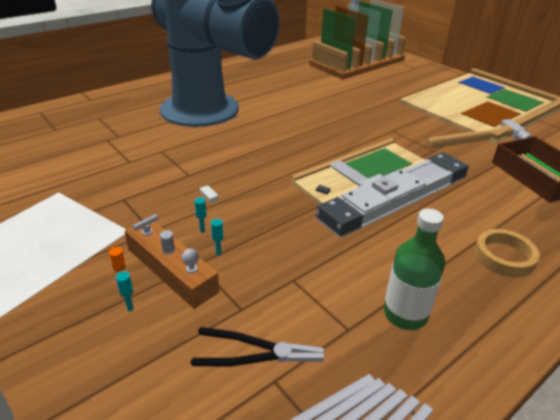

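The top view shows the rack near (378,215). The ball pin is at (377,183), the plain-head pin in the middle at (382,212) and the tee at (386,243). The guide boss is at (169,177), between end blocks at (77,174) and (226,180). The scene view confirms that the plain head, at (167,242), is the middle pin.

```bash
python3 - <<'E'
from h import *
import pickle
c=pickle.load(open("top.pkl","rb"));im=c["pixels"]
def crop(im,u,v,w,h,k): return cv2.resize(im[v-h:v+h,u-w:u+w],None,fx=k,fy=k,interpolation=cv2.INTER_CUBIC)
a=crop(im,152,178,100,33,4); sc=pickle.load(open("scene.pkl","rb"))
b=np.hstack([crop(im,380,213,50,37,4),crop(sc["pixels"],170,246,50,37,4)])
cv2.imwrite("pics/z1.png",np.vstack([a,b]))
print("pin",onz(c,382,212,.078),"scene",onz(sc,167,235,.078)); print("boss",onz(c,169,177,.048))
hsv=cv2.cvtColor(im,cv2.COLOR_BGR2HSV)
# dark end blocks
m=((hsv[...,2]<75)&(np.abs(np.indices(im.shape[:2])[0]-178)<30)&(np.indices(im.shape[:2])[1]>55)&(np.indices(im.shape[:2])[1]<250)).astype(np.uint8)
n,l,st,ce=cv2.connectedComponentsWithStats(m)
for i in range(1,n):
    if st[i,4]>200: print(st[i],ce[i],onz(c,*ce[i],.04))
m=((hsv[...,1]<60)&(hsv[...,2]>90)).astype(np.uint8)
x=np.indices(im.shape[:2]);m[(x[1]<355)|(x[1]>410)|(x[0]<165)|(x[0]>260)]=0
n,l,st,ce=cv2.connectedComponentsWithStats(m)
for i in range(1,n):
    if st[i,4]>20: print(st[i],ce[i],onz(c,*ce[i],.078))
E
```

```text
pin [ 0.51302601 -0.36234989  0.078     ] scene [ 0.51716301 -0.36192754  0.078     ]
boss [0.59410471 0.06686723 0.048     ]
[ 63 156  26  36 739] [ 75.52638701 173.69824087] [0.60486628 0.26089665 0.04      ]
[215 163  25  35 657] [227.70319635 179.40182648] [ 0.58882254 -0.05271929  0.04      ]
[371 176  12  12 110] [376.80909091 182.12727273] [ 0.573246  -0.3541855  0.078    ]
[377 207  10  11  87] [381.52873563 211.70114943] [ 0.51363621 -0.36143246  0.078     ]
[375 240  23   8 126] [385.6984127  243.00793651] [ 0.45139298 -0.36736528  0.078     ]
```

View pics/z1.png

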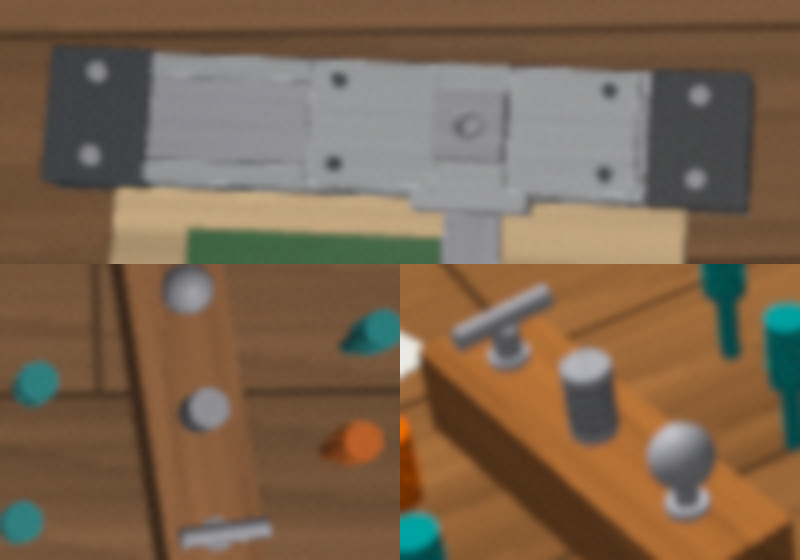

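Pin head top is at about (0.513, -0.362), boss at (0.594, 0.067), and sizes agree: end blocks 314 mm apart, outer pins 122 mm apart. Moving above the pin, with the fingers closing across the rack.

```bash
python3 -m creep '[[3,1.6,-0.5,0,0,-0.02],[6,3.3,-1,0,0,-0.04],[9,5,-1.5,0,0,-0.06],[12,6.6,-2,0,0,-0.08],[15,8.2,-2.5,0,0,-0.1],[18,9.9,-3,0,0,-0.12],[21,11.5,-3.5,0,0,-0.14],[24,13.1,-4,0,0,-0.16],[27,14.8,-4.5,0,0,-0.18],[30,16.4,-5,0,0,-0.2],[32.5,17.8,-5.5,0,0,-0.2],[33.8,18.5,-5.5,0,0,-0.2],[33.8,18.5,-5.5,0,0,-0.2],[33.8,18.5,-5.5,0,0,-0.2],[33.8,18.5,-5.5,0,0,-0.2]]'
python3 - <<'E'
from h import *
s=r.get_state();c=wristview(r.capture("wrist"),s);im=c["pixels"];cv2.imwrite("pics/w1.png",im)
print(s["tool_pos"],s["orientation"],s["contact_force"])
print(proj(c,[.513,-.362,.078]),proj(c,[.573,-.354,.078]))
E
```

```text
t: 1.35
tool_pos: [0.5123, -0.3634, 0.2014]
orientation: [0.0, 0.999, 0.054, -0.0]
contact_force: [-0.3, 0.1, 0.8]
opening: 0.0855
grasp_force: 0.0
[ 0.5123371  -0.36337417  0.20140245] [ 2.05564577e-04  9.98521279e-01  5.43601858e-02 -4.27994282e-04] [-0.25119535  0.05691105  0.8282609 ]
[276.12915235 207.89354978] [273.82037133 121.22310647]
```

View pics/w1.png

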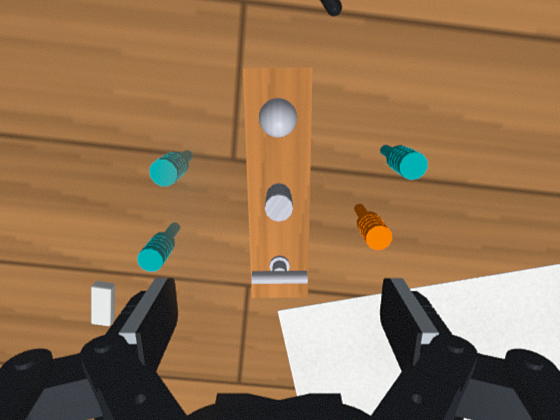

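The wrist view shows the plain head's top disc at about (279,207), against a prediction of (276,208), and the rack axis parallel to the image columns. The position is good to 2 mm, so I refine it with the disc.

```bash
python3 - <<'E'
from h import *
s=r.get_state();c=wristview(r.capture("wrist"),s);im=c["pixels"]
g=cv2.cvtColor(im,cv2.COLOR_BGR2HSV);m=((g[...,1]<70)&(g[...,2]>125)).astype(np.uint8);m[:180]=0;m[235:]=0;m[:,:255]=0;m[:,305:]=0
n,l,st,ce=cv2.connectedComponentsWithStats(m);print(st[1:],ce[1:])
for u,v in [(279,207),tuple(ce[1+np.argmax(st[1:,4])])]: print(onz(c,u,v,.078)-s["tool_pos"],onz(c,u,v,.078))
E
```

```text
[[271 185   1   1   1]
 [265 194  28  27 587]] [[271.         185.        ]
 [278.02725724 207.28620102]]
[ 0.00155194 -0.0006021  -0.12354108] [ 0.51371358 -0.36418462  0.078     ]
[ 1.26164552e-03  6.72443344e-05 -1.23541085e-01] [ 0.51342328 -0.36351527  0.078     ]
```

```bash
python3 -m creep '[[0.1,0,-2],[0.1,0,-4],[0.1,0,-6],[0.1,0,-8],[0.1,0,-9.5],[0.1,0,-10.5],[0.1,0,-11.3],[0.1,0,-12],[0.1,0,-12.6],[0.1,0,-12.6],[0.1,0,-12.6]]' 2>&1 | tail -3; python3 -m creep '[[0.1,0,-2,0,0,0],[0.1,0,-4,0,0,0],[0.1,0,-6,0,0,0],[0.1,0,-8,0,0,0],[0.1,0,-9.5,0,0,0],[0.1,0,-10.5,0,0,0],[0.1,0,-11.3,0,0,0],[0.1,0,-12,0,0,0],[0.1,0,-12.6,0,0,0],[0.1,0,-12.6,0,0,0],[0.1,0,-12.6,0,0,0]]'
```

```text
invalid input
t: 2.37
tool_pos: [0.5144, -0.3628, 0.0756]
orientation: [0.0, 0.998, 0.055, 0.0]
contact_force: [-0.7, -0.2, 0.7]
opening: 0.0853
grasp_force: 0.0
```

```bash
python3 -m creep '[[0,0,0,0,0,0],[0,0,0,0,0,0],[0,0,0,0,0,0],[0,0,0,0,0,0],[0,0,0,0,0,0],[0,0,0,0,0,0],[0,0,0,0,0,0],[0,0,0,0,0,0],[0,0,0,0,0,0],[0,0,0,0,0,0],[0,0,0,0,0,0],[0,0,0,0,0,0]]' 1 60
```

```text
t: 3.37
tool_pos: [0.5145, -0.3628, 0.0757]
orientation: [0.0, 0.998, 0.055, 0.0]
contact_force: [-1.4, 0.3, 6.0]
opening: 0.0182
grasp_force: 58.8
```

```bash
python3 -m creep '[[0,0,0.3,0,0,0],[0,0,1,0,0,0],[0,0,2,0,0,0],[0,0,3.5,0,0,0],[0,0,5,0,0,0],[0,0,6.5,0,0,0],[0,0,8,0,0,0],[0,0,8,0,0,0],[0,0,8,0,0,0],[0,0,8,0,0,0]]'
python3 - <<'E'
from h import *
s=r.get_state();c=wristview(r.capture("wrist"),s);im=c["pixels"];cv2.imwrite("pics/w2.png",im)
E
```

```text
t: 4.2
tool_pos: [0.514, -0.3624, 0.1548]
orientation: [-0.0, 0.998, 0.055, -0.0]
contact_force: [-0.6, 0.4, -1.1]
opening: 0.018
grasp_force: 58.7
```

View pics/w2.png

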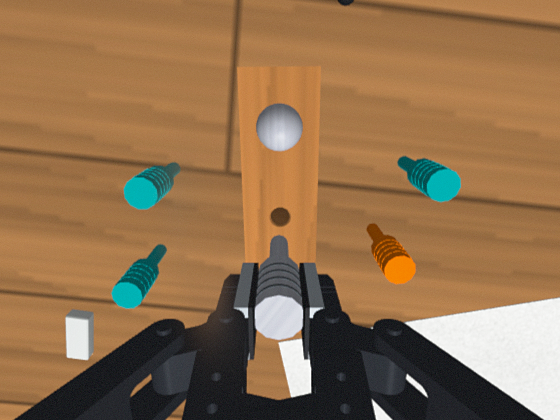

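The wrist view shows the plain-head pin held upright between the pads (head disc at (279,317), tip at (279,238)), its socket empty at (280,216), and the ball pin still in place. Now I compute the tip offset from the TCP.

```bash
python3 - <<'E'
from h import *
s=r.get_state();c=wristview(r.capture("wrist"),s);im=c["pixels"];tp=s["tool_pos"]
g=cv2.cvtColor(im,cv2.COLOR_BGR2HSV);m=((g[...,1]<70)&(g[...,2]>140)).astype(np.uint8);m[:285]=0;m[345:]=0;m[:,:250]=0;m[:,310:]=0
n,l,st,ce=cv2.connectedComponentsWithStats(m);i=1+np.argmax(st[1:,4]);print(st[i],ce[i]); 
for dz in(0,.002,.005): print(dz,1e3*(onz(c,*ce[i],tp[2]+dz)-tp))
for o in(-.002,0,.002): print("upright prediction tip centre/far edge, head top",o,proj(c,tp+[o,0,-.070]),proj(c,tp+[o+.003,0,-.070]),proj(c,tp+[o+.005,0,-.068]),proj(c,tp+[o,0,.002]))
print(np.round(im[230:262:2,279].mean(1)), im[238:262:4,262:298:2].mean(2).astype(int))
E
```

```text
[ 255  295   48   45 1771] [278.43929983 317.06154715]
0 [-2.90548861 -0.61394584  0.        ]
0.002 [-1.48161021 -0.4585538   2.        ]
0.005 [ 0.65420739 -0.22546575  5.        ]
upright prediction tip centre/far edge, head top -0.002 [277.70306324 241.83976046] [278.27509478 237.07790815] [278.65718957 235.24404191] [277.10974906 318.08390148]
upright prediction tip centre/far edge, head top 0 [278.08382295 238.67014242] [278.65943638 233.87847277] [279.04757511 231.99856717] [277.67747694 313.69106407]
upright prediction tip centre/far edge, head top 0.002 [278.46696499 235.48069273] [279.04619407 230.6589248 ] [279.44044568 228.73243314] [278.25053539 309.25698089]
[136. 135. 127.  88.  90.  92.  91.  91.  90.  90.  92.  91.  93.  90.
  88.  93.] [[126 127 133 139 141 106  87  89  94  90  87  88 131 135 134 135 140 139]
 [127 128 133 141 116  88  88  90  95  91  94  91  89 140 140 138 142 135]
 [126 126 131 145  97  88  90  93  93  93  91  89  87 132 137 137 138 134]
 [129 126 133 141  90  89  91  90  95  89  92  92  85 123 139 139 138 139]
 [125 130 133 143  86  90  90  91  91  92  89  89  85 117 141 140 135 138]
 [130 132 124  94  92  93  93  90  92  90  89  95  90  87 112 140 141 135]]
```

```bash
python3 -m creep '[[0,0,1.5,0,0,0],[0,0,3,0,0,0],[0,1,4,0,0,0],[0,4,4,0,0,-0.02],[0.5,7,4,0,0,-0.04],[1,10,4,0,0,-0.06],[1.5,13,4,0,0,-0.08],[2,16,4,0,0,-0.1],[2.5,19,4,0,0,-0.12],[3,22,4,0,0,-0.14],[3.5,25,4,0,0,-0.16],[4,28,4,0,0,-0.16],[4,31,4,0,0,-0.16],[4,34,4,0,0,-0.16],[4,37,3,0,0,-0.16],[4,40,2,0,0,-0.16],[4,42,1,0,0,-0.16],[4,42.9,0,0,0,-0.16],[4,42.9,0,0,0,-0.16],[4,42.9,0,0,0,-0.16]]'
python3 -m creep '[[0,0,0,0,0,0],[0,0,0,0,0,0],[0,0,0,0,0,0]]'
python3 - <<'E'
from h import *
s=r.get_state();c=wristview(r.capture("wrist"),s);im=c["pixels"];cv2.imwrite("pics/w3.png",im)
import pickle;pickle.dump((c,s),open("w3.pkl","wb"))
print(proj(c,[.594,.067,.048]),s["tool_pos"])
E
```

```text
t: 5.97
tool_pos: [0.553, 0.0505, 0.1544]
orientation: [-0.006, 1.0, -0.014, -0.001]
contact_force: [-0.7, 0.5, -0.6]
opening: 0.0181
grasp_force: 58.9
t: 6.22
tool_pos: [0.5545, 0.0502, 0.156]
orientation: [-0.006, 1.0, -0.014, 0.001]
contact_force: [0.1, 0.9, -0.5]
opening: 0.0181
grasp_force: 58.9
[251.92186051 159.40226656] [0.55452369 0.05016012 0.15600675]
```

View pics/w3.png

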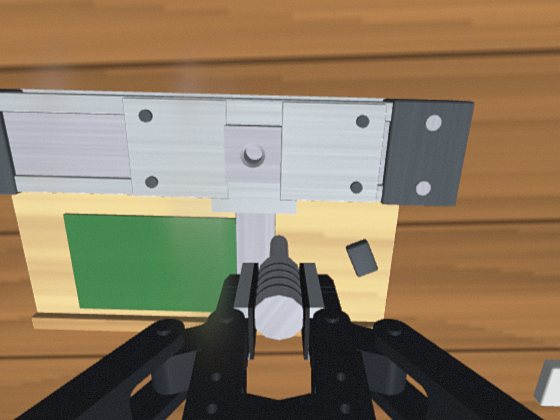

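The wrist view shows the sleeve mouth at about (253,156) on the boss (225–282, 125–183), matching the prediction of (252,159). The cover plate and rail are square to the tool. I measure the boss and bore.

```bash
python3 - <<'E'
from h import *
import pickle
c,s=pickle.load(open("w3.pkl","rb"));im=c["pixels"];print(s["orientation"])
for p in [(253,155),(253.5,154)]: print(p,onz(c,*p,.048))
g=cv2.cvtColor(im,cv2.COLOR_BGR2GRAY)[130:180,230:278]
cs=cv2.HoughCircles(cv2.resize(g,None,fx=4,fy=4,interpolation=cv2.INTER_CUBIC),cv2.HOUGH_GRADIENT,1,20,param1=80,param2=25,minRadius=30,maxRadius=70)
if cs is not None:
  for x,y,rr in cs[0][:3]: u,v=230+(x-1.5)/4,130+(y-1.5)/4;print(u,v,rr/4,onz(c,u,v,.048))
pts=[(225,125),(281,125),(281,183),(225,183)];P=np.array([onz(c,*p,.048) for p in pts]);print(P,P.mean(0))
A=onz(c,387,204,.04)-onz(c,383,98,.04);print("rail dir", onz(c,385,192,.04)-onz(c,130,187,.04))
s=r.get_state();print(s["tool_pos"],s["orientation"])
E
```

```text
[-5.95518060e-03  9.99877205e-01 -1.44791485e-02  6.81869086e-04]
(253, 155) [0.59681697 0.06616205 0.048     ]
(253.5, 154) [0.59744942 0.06580952 0.048     ]
252.0 154.25 12.85 [0.59731462 0.06677703 0.048     ]
[[0.61603238 0.08266685 0.048     ]
 [0.61507907 0.04776968 0.048     ]
 [0.5779252  0.04873854 0.048     ]
 [0.57885944 0.08550695 0.048     ]] [0.59697402 0.06617051 0.048     ]
rail dir [-0.00792627 -0.17416049  0.        ]
[0.55446178 0.05032175 0.15595594] [-5.97621356e-03  9.99879171e-01 -1.43359451e-02  6.40212047e-04]
```

```bash
python3 -m creep '[[1,0.4,0,-0.006,0,0],[2,0.8,0,-0.012,0,0],[3,1.2,0,-0.012,0,0],[4,1.6,0,-0.012,0,0],[4.3,1.7,-1,-0.012,0,0],[4.3,1.7,-2,-0.012,0,0],[4.3,1.7,-2.7,-0.012,0,0],[4.3,1.7,-2.7,-0.012,0,0],[4.3,1.7,-2.7,-0.012,0,0],[4.3,1.7,-2.7,-0.012,0,0]]'
python3 - <<'E'
from h import *
s=r.get_state();tp=s["tool_pos"];print(tp,s["orientation"])
c=r.capture("scene");t=proj(c,tp+[-.0015,-.0004,-.07]);q=proj(c,[.596,.0665,.048]);w=r.capture("wrist");
u,v=int(q[0]),int(q[1])
a=cv2.resize(c["pixels"][v-40:v+25,u-45:u+45],None,fx=6,fy=6,interpolation=cv2.INTER_CUBIC)
print("tip",(t-[u-45,v-40])*6,"mouth",(q-[u-45,v-40])*6)
cv2.imwrite("pics/s2.png",a)
E
```

```text
t: 7.1
tool_pos: [0.5962, 0.0583, 0.1282]
orientation: [-0.004, 1.0, -0.006, -0.0]
contact_force: [0.6, 0.8, -0.0]
opening: 0.0186
grasp_force: 58.9
[0.59618181 0.05834892 0.12820931] [-3.99919698e-03  9.99976501e-01 -5.56111211e-03 -2.80808380e-04]
tip [254.71935156 226.15627101] mouth [270.67788224 245.4414504 ]
```

View pics/s2.png

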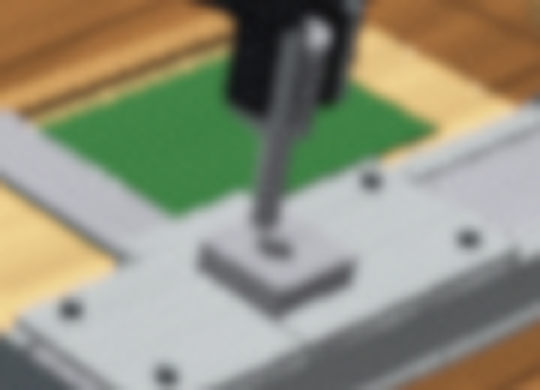

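The scene crop shows the tip at (265,225), with the sleeve mouth behind it at (275,247), so the tip is still short along y. The TCP stopped at y = 0.058 instead of 0.067. Checking the joints.

```bash
python3 -c "
from h import *
s=r.get_state();print(s['joint_pos'],s['qvel'],s['tool_pos'],s['ft_torque'])"
python3 -m creep '[[0,0,0,0,0,0],[0,0.3,0,0,0,0],[0,0.6,0,0,0,0],[0,0.9,0,0,0,0],[0,0.9,0,0,0,0],[0,0.9,0,0,0,0]]'; python3 -c "
from h import *
s=r.get_state();print(s['joint_pos'],s['qvel'],s['tool_pos'],s['orientation'])"
```

```text
[-0.01203915  0.48899441 -0.08341451  0.99755449  0.00798804  3.14060533] [ 0.0020348  -0.00067676  0.00592366  0.00051378 -0.00032616  0.00103703] [0.59684581 0.05840105 0.12880757] [ 0.02020694 -0.01540072  0.01676235]
t: 7.7
tool_pos: [0.5968, 0.0635, 0.1284]
orientation: [-0.006, 1.0, -0.002, 0.0]
contact_force: [-0.2, 0.4, -0.8]
opening: 0.0183
grasp_force: 58.9
[-0.00502635  0.49051268 -0.08217984  0.99790856  0.01126098  3.1405837 ] [-0.00376444  0.00027072 -0.00131283 -0.00034031 -0.00142736 -0.00017251] [0.5967814  0.06351838 0.12835826] [-5.63014135e-03  9.99982128e-01 -2.00811211e-03  1.14615238e-04]
```

Joint 6 is at its limit (3.1406), which blocked the turn and the shift. I turn the tool back by +0.3 rad, which is harmless for a round pin and leaves room for the slide, and level it.

```bash
python3 -m creep '[[0,0,0.3,0,0,0.08],[0,0.1,0.3,0,0,0.16],[0,0.2,0.3,0,0,0.24],[0,0.3,0.3,0,0,0.3],[0,0.3,0.3,0,0,0.3],[0,0.3,0.3,0,0,0.3],[0,0.3,0.3,0,0,0.3]]'; python3 -c "
from h import *
from scipy.spatial.transform import Rotation as R
s=r.get_state();q=s['orientation'];M=R.from_quat([q[1],q[2],q[3],q[0]]).as_matrix();print(s['joint_pos'],s['tool_pos'],M.round(4))"
```

```text
t: 8.28
tool_pos: [0.5967, 0.0663, 0.1313]
orientation: [-0.006, 0.989, 0.147, -0.001]
contact_force: [0.2, -0.3, -0.9]
opening: 0.018
grasp_force: 58.9
[-1.23936954e-04  4.91548451e-01 -7.24319408e-02  1.01007531e+00
  1.07959626e-02  2.84712323e+00] [0.59671542 0.06631039 0.13127408] [[ 0.957   0.2901 -0.0033]
 [ 0.2901 -0.9569  0.0108]
 [ 0.     -0.0113 -0.9999]]
```

```bash
python3 -m creep '[[0.05,0.05,0,-0.011,-0.003,0],[0.05,0.1,-0.4,-0.011,-0.003,0],[0.05,0.1,-0.8,-0.011,-0.003,0],[0.05,0.1,-0.8,-0.011,-0.003,0],[0.05,0.1,-0.8,-0.011,-0.003,0]]'
python3 - <<'E'
from h import *
s=r.get_state();tp=s["tool_pos"];print(tp,s["orientation"])
P=[]
o=[]
for n in("scene","top"):
    c=r.capture(n);q=proj(c,[.596,.0665,.048]);u,v=int(q[0]),int(q[1])
    o.append(cv2.resize(c["pixels"][v-40:v+25,u-30:u+30],None,fx=6,fy=6,interpolation=cv2.INTER_CUBIC))
    print(n,(proj(c,tp+[-.0014,-.0007,-.07])-[u-30,v-40])*6,(q-[u-30,v-40])*6)
cv2.imwrite("pics/s3.png",np.hstack(o))
E
```

```text
t: 8.7
tool_pos: [0.5967, 0.0674, 0.1227]
orientation: [-0.0, 0.989, 0.147, -0.001]
contact_force: [0.2, -0.1, -0.9]
opening: 0.018
grasp_force: 58.9
[0.59673323 0.06738515 0.12270639] [-1.06625625e-05  9.89098453e-01  1.47253957e-01 -7.22447804e-04]
scene [181.68606639 232.34652132] [180.67788224 245.4414504 ]
top [177.88149381 240.18349084] [181.12979204 240.51323657]
```

View pics/s3.png

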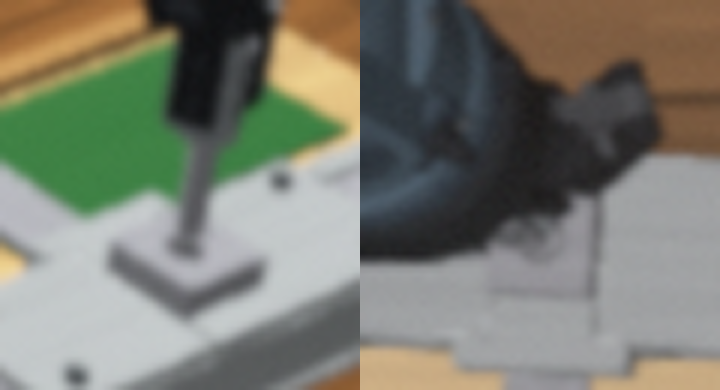

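The tip at (192,232) is just over the mouth at (185,250), within a couple of mm. I descend gently and watch the force.

```bash
python3 -m creep '[[0,0,-0.2,0,0,0],[0,0,-0.4,0,0,0],[0,0,-0.6,0,0,0],[0,0,-0.6,0,0,0],[0,0,-0.6,0,0,0]]';python3 -m creep '[[0,0,-0.1,0,0,0],[0,0,-0.2,0,0,0],[0,0,-0.2,0,0,0],[0,0,-0.2,0,0,0]]'
```

```text
t: 9.22
tool_pos: [0.5971, 0.0674, 0.1171]
orientation: [0.0, 0.989, 0.147, -0.0]
contact_force: [0.3, 0.3, 0.0]
opening: 0.0181
grasp_force: 58.9
t: 9.55
tool_pos: [0.5972, 0.0674, 0.1153]
orientation: [0.0, 0.989, 0.147, -0.0]
contact_force: [0.1, -0.2, -0.5]
opening: 0.0186
grasp_force: 58.9
```

Tip is at about z = 0.045 with no contact. Continuing in small steps.

```bash
Z='[[0,0,-0.1,0,0,0],[0,0,-0.2,0,0,0],[0,0,-0.2,0,0,0],[0,0,-0.2,0,0,0]]' ; unset Z
python3 -m creep '[[0,0,-0.1,0,0,0],[0,0,-0.2,0,0,0],[0,0,-0.2,0,0,0],[0,0,-0.2,0,0,0]]' | sed -n 2,4p
python3 -m creep '[[0,0,-0.1,0,0,0],[0,0,-0.2,0,0,0],[0,0,-0.2,0,0,0],[0,0,-0.2,0,0,0]]' | sed -n 2,4p
```

```text
tool_pos: [0.5972, 0.0674, 0.1132]
orientation: [0.0, 0.989, 0.147, -0.0]
contact_force: [0.4, 0.0, 0.3]
tool_pos: [0.5972, 0.0674, 0.1112]
orientation: [0.0, 0.989, 0.147, -0.0]
contact_force: [-0.8, 0.3, -0.7]
```

```bash
python3 -m creep '[[0,0,-0.15,0,0,0],[0,0,-0.3,0,0,0],[0,0,-0.3,0,0,0],[0,0,-0.3,0,0,0]]' | sed -n 2,4p
python3 -m creep '[[0,0,-0.15,0,0,0],[0,0,-0.3,0,0,0],[0,0,-0.3,0,0,0],[0,0,-0.3,0,0,0]]' | sed -n 2,4p
```

```text
tool_pos: [0.5971, 0.0673, 0.1081]
orientation: [0.0, 0.989, 0.147, -0.0]
contact_force: [-0.4, 0.0, -2.3]
tool_pos: [0.5971, 0.0674, 0.1051]
orientation: [0.0, 0.989, 0.147, -0.0]
contact_force: [0.3, 0.2, -1.3]
```

```bash
python3 -m creep '[[0,0,-0.1,0,0,0],[0,0,-0.2,0,0,0],[0,0,-0.3,0,0,0],[0,0,-0.3,0,0,0],[0,0,-0.3,0,0,0]]' | sed -n 2,4p
python3 -m creep '[[0,0,-0.1,0,0,0],[0,0,-0.2,0,0,0],[0,0,-0.2,0,0,0],[0,0,-0.2,0,0,0]]' | sed -n 2,4p
```

```text
tool_pos: [0.5971, 0.0674, 0.1022]
orientation: [0.0, 0.989, 0.147, -0.0]
contact_force: [0.5, 0.2, -1.3]
tool_pos: [0.5972, 0.0674, 0.1002]
orientation: [0.0, 0.989, 0.147, -0.0]
contact_force: [-0.3, 0.2, 0.2]
```

```bash
python3 -m creep '[[0,0,-0.1,0,0,0],[0,0,-0.1,0,0,0],[0,0,-0.1,0,0,0]]' | sed -n 2,4p
python3 -m creep '[[0,0,-0.1,0,0,0],[0,0,-0.1,0,0,0],[0,0,-0.1,0,0,0]]' | sed -n 2,4p
python3 -m creep '[[0,0,-0.05,0,0,0],[0,0,-0.05,0,0,0],[0,0,-0.05,0,0,0]]' | sed -n 2,4p
```

```text
tool_pos: [0.5972, 0.0674, 0.0993]
orientation: [0.0, 0.989, 0.147, -0.0]
contact_force: [0.1, 0.2, -0.9]
tool_pos: [0.5972, 0.0674, 0.0983]
orientation: [0.0, 0.989, 0.147, -0.0]
contact_force: [-0.3, 0.2, -0.2]
tool_pos: [0.5972, 0.0674, 0.0978]
orientation: [0.0, 0.989, 0.147, -0.0]
contact_force: [-0.6, 0.0, -0.9]
```

```bash
for i in 1; do python3 -m creep '[[0,0,-0.05,0,0,0],[0,0,-0.05,0,0,0],[0,0,-0.05,0,0,0]]' | sed -n 2,4p
python3 -m creep '[[0,0,-0.05,0,0,0],[0,0,-0.05,0,0,0],[0,0,-0.05,0,0,0]]' | sed -n 2,4p
python3 -m creep '[[0,0,-0.05,0,0,0],[0,0,-0.05,0,0,0],[0,0,-0.05,0,0,0]]' | sed -n 2,4p; done
```

```text
tool_pos: [0.5973, 0.0674, 0.0975]
orientation: [0.0, 0.989, 0.147, 0.0]
contact_force: [-1.0, 0.1, 1.1]
tool_pos: [0.5974, 0.0674, 0.097]
orientation: [0.0, 0.989, 0.147, 0.0]
contact_force: [0.1, -0.0, 2.4]
tool_pos: [0.5974, 0.0674, 0.0966]
orientation: [0.0, 0.989, 0.147, 0.0]
contact_force: [-1.2, 0.5, 2.8]
```

Contact is at TCP z ≈ 0.0977. I press a little more, then slide towards jig +y, direction (0.048, 1), with a force check between the moves.

```bash
cat > chk.py <<'E'
from plant import r
import sys
s=r.get_state();f=s["contact_force"];print(s["tool_pos"].round(4),f.round(1),round(s["t"],2))
sys.exit(int(f[2]<1.8 or abs(f[1])>6 or f[2]>9))
E
python3 -m creep '[[0,0,-0.05,0,0,0],[0,0,-0.05,0,0,0],[0,0,-0.05,0,0,0]]' | sed -n 2,4p
python3 -m creep '[[0.005,0.1,0,0,0,0],[0.01,0.2,0,0,0,0],[0.015,0.3,0,0,0,0],[0.02,0.4,0,0,0,0],[0.02,0.4,0,0,0,0]]' >/dev/null; python3 chk.py && python3 -m creep '[[0.005,0.1,0,0,0,0],[0.01,0.2,0,0,0,0],[0.01,0.3,0,0,0,0],[0.01,0.3,0,0,0,0]]' >/dev/null && python3 chk.py
```

```text
tool_pos: [0.5975, 0.0674, 0.0961]
orientation: [0.0, 0.989, 0.147, 0.0]
contact_force: [-2.0, 0.3, 3.6]
[0.5978 0.0702 0.096 ] [-0.4 -4.8  4.7] 13.8
[0.5979 0.0733 0.096 ] [-0.1 -4.6  4.1] 14.13
```

```bash
sed -i 's/>6 /> 8 /' chk.py
python3 -m creep '[[0.005,0.1,0,0,0,0],[0.01,0.2,0,0,0,0],[0.01,0.2,0,0,0,0]]' >/dev/null; python3 chk.py && 
python3 -m creep '[[0.005,0.1,0,0,0,0],[0.01,0.15,0,0,0,0],[0.01,0.15,0,0,0,0]]' >/dev/null && python3 chk.py &&
python3 -m creep '[[0.005,0.1,0,0,0,0],[0.007,0.15,0,0,0,0],[0.007,0.15,0,0,0,0]]' >/dev/null && python3 chk.py &&
python3 -m creep '[[0.005,0.1,0,0,0,0],[0.007,0.15,0,0,0,0],[0.007,0.15,0,0,0,0]]' >/dev/null && python3 chk.py &&
python3 -m creep '[[0.005,0.1,0,0,0,0],[0.007,0.15,0,0,0,0],[0.007,0.15,0,0,0,0]]' >/dev/null && python3 chk.py &&
python3 -m creep '[[0.005,0.1,0,0,0,0],[0.007,0.15,0,0,0,0],[0.007,0.15,0,0,0,0]]' >/dev/null && python3 chk.py &&
python3 -m creep '[[0.005,0.1,0,0,0,0],[0.007,0.15,0,0,0,0],[0.007,0.15,0,0,0,0]]' >/dev/null && python3 chk.py &&
python3 -m creep '[[0.005,0.1,0,0,0,0],[0.007,0.15,0,0,0,0],[0.007,0.15,0,0,0,0]]' >/dev/null && python3 chk.py
```

```text
[0.598  0.0755 0.096 ] [ 0.1 -5.   5. ] 14.38
[0.5981 0.0771 0.096 ] [-0.9 -5.5  5.1] 14.63
[0.5982 0.0785 0.096 ] [-0.1 -4.2  5.4] 14.88
[0.5982 0.0801 0.096 ] [ 0.  -4.9  4.3] 15.13
[0.5983 0.0815 0.096 ] [-0.5 -4.8  4.2] 15.38
[0.5984 0.083  0.096 ] [-1.2 -4.6  5.7] 15.63
[0.5985 0.0845 0.096 ] [-0.1 -5.6  4. ] 15.88
[0.5985 0.086  0.096 ] [ 0.2 -5.   5.1] 16.13
```

Signal steady: fz about 4.8 N, fy about -5 N. Continuing.

```bash

python3 -m creep '[[0.005,0.1,0,0,0,0],[0.007,0.15,0,0,0,0],[0.007,0.15,0,0,0,0]]' >/dev/null; python3 chk.py && 
python3 -m creep '[[0.005,0.1,0,0,0,0],[0.007,0.15,0,0,0,0],[0.007,0.15,0,0,0,0]]' >/dev/null && python3 chk.py &&
python3 -m creep '[[0.005,0.1,0,0,0,0],[0.007,0.15,0,0,0,0],[0.007,0.15,0,0,0,0]]' >/dev/null && python3 chk.py &&
python3 -m creep '[[0.005,0.1,0,0,0,0],[0.007,0.15,0,0,0,0],[0.007,0.15,0,0,0,0]]' >/dev/null && python3 chk.py &&
python3 -m creep '[[0.005,0.1,0,0,0,0],[0.007,0.15,0,0,0,0],[0.007,0.15,0,0,0,0]]' >/dev/null && python3 chk.py &&
python3 -m creep '[[0.005,0.1,0,0,0,0],[0.007,0.15,0,0,0,0],[0.007,0.15,0,0,0,0]]' >/dev/null && python3 chk.py &&
python3 -m creep '[[0.005,0.1,0,0,0,0],[0.007,0.15,0,0,0,0],[0.007,0.15,0,0,0,0]]' >/dev/null && python3 chk.py &&
python3 -m creep '[[0.005,0.1,0,0,0,0],[0.007,0.15,0,0,0,0],[0.007,0.15,0,0,0,0]]' >/dev/null && python3 chk.py &&
python3 -m creep '[[0.005,0.1,0,0,0,0],[0.007,0.15,0,0,0,0],[0.007,0.15,0,0,0,0]]' >/dev/null && python3 chk.py &&
python3 -m creep '[[0.005,0.1,0,0,0,0],[0.007,0.15,0,0,0,0],[0.007,0.15,0,0,0,0]]' >/dev/null && python3 chk.py &&
python3 -m creep '[[0.005,0.1,0,0,0,0],[0.007,0.15,0,0,0,0],[0.007,0.15,0,0,0,0]]' >/dev/null && python3 chk.py &&
python3 -m creep '[[0.005,0.1,0,0,0,0],[0.007,0.15,0,0,0,0],[0.007,0.15,0,0,0,0]]' >/dev/null && python3 chk.py
```

```text
[0.5986 0.0875 0.096 ] [-0.3 -3.8  5. ] 16.38
[0.5987 0.0891 0.0961] [-1.1 -4.9  4.6] 16.63
[0.5988 0.0906 0.096 ] [ 0.3 -4.3  5.1] 16.88
[0.5989 0.092  0.096 ] [-0.2 -5.2  5.7] 17.13
[0.5989 0.0935 0.096 ] [ 0.4 -3.9  3.8] 17.38
[0.599  0.0951 0.096 ] [-0.2 -4.2  5.1] 17.63
[0.5991 0.0966 0.096 ] [ 0.2 -5.7  3.2] 17.88
[0.5991 0.0981 0.096 ] [ 0.6 -4.2  4.9] 18.13
[0.5992 0.0995 0.096 ] [ 1.  -5.4  5. ] 18.38
[0.5993 0.1011 0.096 ] [-0.1 -5.3  4.7] 18.63
[0.5994 0.1025 0.096 ] [ 0.7 -4.6  4.8] 18.88
[0.5995 0.104  0.096 ] [-0.1 -4.9  5.3] 19.13
```

```bash

python3 -m creep '[[0.005,0.1,0,0,0,0],[0.007,0.15,0,0,0,0],[0.007,0.15,0,0,0,0]]' >/dev/null; python3 chk.py && 
python3 -m creep '[[0.005,0.1,0,0,0,0],[0.007,0.15,0,0,0,0],[0.007,0.15,0,0,0,0]]' >/dev/null && python3 chk.py &&
python3 -m creep '[[0.005,0.1,0,0,0,0],[0.007,0.15,0,0,0,0],[0.007,0.15,0,0,0,0]]' >/dev/null && python3 chk.py &&
python3 -m creep '[[0.005,0.1,0,0,0,0],[0.007,0.15,0,0,0,0],[0.007,0.15,0,0,0,0]]' >/dev/null && python3 chk.py &&
python3 -m creep '[[0.005,0.1,0,0,0,0],[0.007,0.15,0,0,0,0],[0.007,0.15,0,0,0,0]]' >/dev/null && python3 chk.py &&
python3 -m creep '[[0.005,0.1,0,0,0,0],[0.007,0.15,0,0,0,0],[0.007,0.15,0,0,0,0]]' >/dev/null && python3 chk.py &&
python3 -m creep '[[0.005,0.1,0,0,0,0],[0.007,0.15,0,0,0,0],[0.007,0.15,0,0,0,0]]' >/dev/null && python3 chk.py &&
python3 -m creep '[[0.005,0.1,0,0,0,0],[0.007,0.15,0,0,0,0],[0.007,0.15,0,0,0,0]]' >/dev/null && python3 chk.py &&
python3 -m creep '[[0.005,0.1,0,0,0,0],[0.007,0.15,0,0,0,0],[0.007,0.15,0,0,0,0]]' >/dev/null && python3 chk.py &&
python3 -m creep '[[0.005,0.1,0,0,0,0],[0.007,0.15,0,0,0,0],[0.007,0.15,0,0,0,0]]' >/dev/null && python3 chk.py &&
python3 -m creep '[[0.005,0.1,0,0,0,0],[0.007,0.15,0,0,0,0],[0.007,0.15,0,0,0,0]]' >/dev/null && python3 chk.py &&
python3 -m creep '[[0.005,0.1,0,0,0,0],[0.007,0.15,0,0,0,0],[0.007,0.15,0,0,0,0]]' >/dev/null && python3 chk.py
```

```text
[0.5995 0.1055 0.096 ] [ 0.4 -5.2  4. ] 19.38
[0.5996 0.107  0.096 ] [ 0.2 -6.1  4.7] 19.63
[0.5997 0.1086 0.096 ] [-0.7 -4.3  4.1] 19.88
[0.5998 0.11   0.096 ] [ 0.  -5.3  4.9] 20.13
[0.5998 0.1116 0.096 ] [-0.1 -4.7  4.4] 20.38
[0.5999 0.1133 0.096 ] [-0.2 -4.4  5. ] 20.63
[0.5996 0.1162 0.0955] [ 1.3 -1.1  0.9] 20.88
```

fz dropped from 4.8 to 0.9 N and fy from -5 to -1 N, so the pin has found the hole. I stop sliding and press down in small steps.

```bash
python3 -m creep '[[0,0,0,0,0,0],[0,0,0,0,0,0]]' >/dev/null; python3 chk.py
python3 -m creep '[[0,0,-0.05,0,0,0],[0,0,-0.1,0,0,0],[0,0,-0.1,0,0,0],[0,0,-0.1,0,0,0]]' >/dev/null; python3 chk.py
```

```text
[0.5995 0.1162 0.0954] [ 1.3 -0.4 -0.8] 21.05
[0.5993 0.1157 0.0946] [ 0.9 -0.  -1. ] 21.38
```

```bash
sed -i 's/int(.*/int(f[2]>3.5 or abs(f[1])>5))/' chk.py; sed -i 's/))$/)/;s/>5)$/>5))/' chk.py; tail -1 chk.py
python3 -m creep '[[0,0,-0.05,0,0,0],[0,0,-0.1,0,0,0],[0,0,-0.1,0,0,0]]' >/dev/null; python3 chk.py && 
python3 -m creep '[[0,0,-0.05,0,0,0],[0,0,-0.1,0,0,0],[0,0,-0.1,0,0,0]]' >/dev/null && python3 chk.py && 
python3 -m creep '[[0,0,-0.1,0,0,0],[0,0,-0.2,0,0,0],[0,0,-0.2,0,0,0]]' >/dev/null && python3 chk.py && 
python3 -m creep '[[0,0,-0.1,0,0,0],[0,0,-0.2,0,0,0],[0,0,-0.2,0,0,0]]' >/dev/null && python3 chk.py && 
python3 -m creep '[[0,0,-0.1,0,0,0],[0,0,-0.2,0,0,0],[0,0,-0.2,0,0,0]]' >/dev/null && python3 chk.py && 
python3 -m creep '[[0,0,-0.1,0,0,0],[0,0,-0.2,0,0,0],[0,0,-0.2,0,0,0]]' >/dev/null && python3 chk.py
```

```text
sys.exit(int(f[2]>3.5 or abs(f[1])>5))  File "chk.py", line 3
    s=r.get_state();f=s["contact_force"];print(f[2]>3.5 or abs(f[1])>5))
                                                                       ^
SyntaxError: unmatched ')'
```

My sed edit broke the check script, and only one 1 mm step ran. I fix the script and go on.

```bash
cat > chk.py <<'E'
from plant import r
import sys
s=r.get_state();f=s["contact_force"];print(s["tool_pos"].round(4),f.round(1),round(s["t"],2))
sys.exit(1 if f[2]>3.5 or abs(f[1])>5 else 0)
E
python3 chk.py && 
python3 -m creep '[[0,0,-0.05,0,0,0],[0,0,-0.1,0,0,0],[0,0,-0.1,0,0,0]]' >/dev/null && python3 chk.py && 
python3 -m creep '[[0,0,-0.1,0,0,0],[0,0,-0.2,0,0,0],[0,0,-0.2,0,0,0]]' >/dev/null && python3 chk.py && 
python3 -m creep '[[0,0,-0.1,0,0,0],[0,0,-0.2,0,0,0],[0,0,-0.2,0,0,0]]' >/dev/null && python3 chk.py && 
python3 -m creep '[[0,0,-0.1,0,0,0],[0,0,-0.2,0,0,0],[0,0,-0.2,0,0,0]]' >/dev/null && python3 chk.py && 
python3 -m creep '[[0,0,-0.1,0,0,0],[0,0,-0.2,0,0,0],[0,0,-0.2,0,0,0]]' >/dev/null && python3 chk.py
```

```text
[0.5993 0.1157 0.0937] [ 0.8  1.6 -0.3] 21.63
[0.5994 0.1156 0.0927] [0.8 1.6 0.5] 21.88
[0.5995 0.1155 0.0907] [1.5 1.5 0.8] 22.13
[0.5996 0.1155 0.0887] [1.9 1.3 0.6] 22.38
[0.5996 0.1154 0.0867] [2.4 2.1 0.9] 22.63
[0.5995 0.1154 0.0847] [1.  2.  1.3] 22.88
```

Going down smoothly. The home position should be near TCP z ≈ 0.0797.

```bash

python3 -m creep '[[0,0,-0.1,0,0,0],[0,0,-0.2,0,0,0],[0,0,-0.2,0,0,0]]' >/dev/null ; python3 chk.py && 
python3 -m creep '[[0,0,-0.1,0,0,0],[0,0,-0.15,0,0,0],[0,0,-0.15,0,0,0]]' >/dev/null && python3 chk.py && 
python3 -m creep '[[0,0,-0.05,0,0,0],[0,0,-0.1,0,0,0],[0,0,-0.1,0,0,0]]' >/dev/null && python3 chk.py && 
python3 -m creep '[[0,0,-0.05,0,0,0],[0,0,-0.05,0,0,0],[0,0,-0.05,0,0,0]]' >/dev/null && python3 chk.py && 
python3 -m creep '[[0,0,-0.05,0,0,0],[0,0,-0.05,0,0,0],[0,0,-0.05,0,0,0]]' >/dev/null && python3 chk.py
```

```text
[0.5996 0.1154 0.0827] [1.9 3.5 1.8] 23.13
[0.5995 0.1154 0.0812] [1.9 2.5 0.9] 23.38
[0.5996 0.1154 0.0803] [0.9 2.5 0.8] 23.63
[0.5996 0.1154 0.0799] [2.6 3.6 0.4] 23.88
[0.5996 0.1154 0.0797] [1.4 3.4 4.9] 24.13
```

Shoulder contact is at z = 0.0797, exactly as expected. Release and withdraw.

```bash
python3 -m creep '[[0,0,0,0,0,0],[0,0,0,0,0,0],[0,0,0,0,0,0],[0,0,0,0,0,0],[0,0,0,0,0,0],[0,0,0,0,0,0],[0,0,0,0,0,0],[0,0,0,0,0,0]]' 6
python3 -m creep '[[0,0,0.5,0,0,0],[0,0,1.5,0,0,0],[0,0,3,0,0,0],[0,0,5,0,0,0],[0,0,7,0,0,0],[0,0,9,0,0,0],[-2,0,10,0,0,0],[-4,0,10,0,0,0],[-4,0,10,0,0,0],[-4,0,10,0,0,0]]' | sed -n 1,4p
python3 - <<'E'
from h import *
s=r.get_state();c=wristview(r.capture("wrist"),s);im=c["pixels"];cv2.imwrite("pics/w4.png",im);print(s["tool_pos"],proj(c,[.598,.1147,.082]),proj(c,[.598,.1147,.048]))
E
```

```text
t: 24.8
tool_pos: [0.5994, 0.1153, 0.0793]
orientation: [0.0, 0.989, 0.147, -0.0]
contact_force: [0.0, -1.2, -0.7]
opening: 0.0597
grasp_force: 0.0
t: 25.63
tool_pos: [0.5591, 0.1155, 0.1806]
orientation: [0.0, 0.989, 0.147, 0.0]
contact_force: [0.2, -1.6, -0.7]
[0.55905901 0.11547834 0.18058303] [297.6521339  165.30044219] [295.18685378 155.56479749]
```

View pics/w4.png

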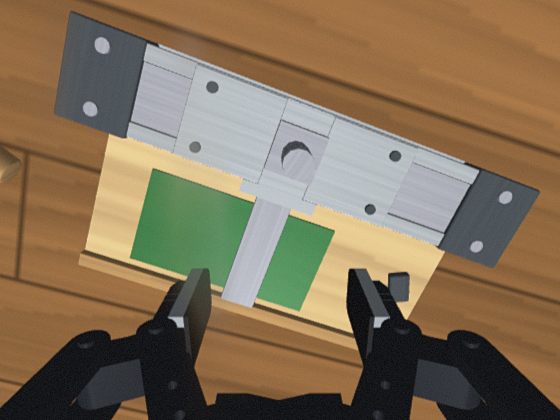

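The wrist view shows the head at (298,158) on the sleeve boss, upright, with the guide at rest and the gripper clear. Handing in.

```bash
python3 -c "
from plant import r
print(r.hand_in())"
```

```text
the job is handed in; nothing more can be done
None
```

The locating pin is fully home in the sleeve and the hidden hole, and let go. The head came down on the sleeve at the expected height, and the gripper was clear when I handed in at about 26 s; the hand-in call returned no verdict.

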